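Lever the snapped-in battery cover of a bench lamp loose

TASK

Take the orange-handled pry lever out of its white stand, hook its steel toe under the yellow tab of the lamp's black battery cover and lever the tab up until the cover snaps past its two sprung catches and, with the lever drawn out, stays up on them by itself, still in the lamp. Keep the tool leaning back so that nothing knocks the green lamp tube, and keep the fingers off the cover. Then hang the lever back upright in its stand, turned as it was, and leave the other things on the bench where they are.

Things in the scene. Friction and masses are not known exactly. Their poses are not given: they have to be found in the camera images.
- lamp_base: White battery base of the bench lamp, fixed, 220 x 150 mm, origin on the bench. +x runs from its low front sill (robot's side) to the rear. Sill: flat, 38 mm high, x = -120 to -56 mm; the same flat floor runs on under the cover to x = 58 mm. Behind the sill the battery bay, walls up to 63 mm high: side walls |y| 56 to 75 mm, rear wall from x = 72 mm.
- notch (a point): In lamp_base, middle of the 64 mm wide open notch in the bay's front, at x = -53, z = 44 mm. Left and right of it (|y| 32 to 56 mm) are front stops (x -56 to -50 mm, 63 mm high) and ledges that carry the cover (x -50 to -30 mm). Between them the space under tab and cover is open, 11 mm high (38 to 49 mm) and over 90 mm deep: the lever's toe goes in here along +x.
- catches (a point): In lamp_base at x = -36, y = 0, z = 58 mm, midway between two brass spring catches in the side walls whose noses reach 3 mm over the cover's edges. Lifting the tab takes about 10 to 15 N. When the cover's front is up about 10 mm the noses snap under it and hold it up there by themselves. A lip holds its rear edge down: the cover hinges up about that edge.
- cover: Loose black battery cover, plate 120 (x) x 110 (y) x 4 mm, 0.12 kg, snapped into the bay. Origin in the middle of the plate's underside; seated, its axes lie along lamp_base's and its underside is 49 mm above the bench. A yellow tab 44 mm wide (y), 4 mm thick sticks out 13 mm at its front (-x). Nothing on it to grip.
- cover_tab (a point): Middle of the lower front edge of the yellow tab. Seated: about x = -62, z = 49 mm in lamp_base's frame. Snapped free: z about 65 mm there.
- tube_mid (a point): Middle of the lamp's fixed green tube, 36 mm thick, 260 mm long along lamp_base's y, at x = -33, z = 215 mm in lamp_base's frame, above the cover's front. An upright gripper with the lever at the tab would hit it; leaning 20 to 45 degrees back (top towards lamp_base's -x) it is clear. Two chrome legs 10 mm thick at |y| = 65 mm carry it from the rear wall.
- stand: White stand for the lever, fixed, foot 100 x 84 mm. Two rails along its x, 16 mm thick, tops 96 mm above the bench, 36 mm apart (y); end walls at x = -13 and +51 mm, 86 mm high, bound the slot. Origin on the bench below the place of the lever's shaft.
- stand_home (a point): Where the lever's origin belongs in the stand: 31 mm above the stand's origin. The lever's x axis then points along the stand's +x.
- lever: Cranked pry lever, loose, 0.2 kg, hanging upright in the stand. Origin on the axis of its round heel (radius 3 mm) where shaft and toe meet; +z runs up the shaft: shaft 6 (x) x 24 (y) mm, z 0 to 65; dark collar 40 (x) x 64 (y) mm, z 65 to 71, its underside rests on the rails; orange handle 26 (x) x 32 (y) mm, z 71 to 151 mm.
- lever_grip (a point): On the lever's axis at z = 114 mm, a good height to grip the handle from above. Pads on the handle's x faces (26 mm apart) carry the levering best.
- lever_toe (a point): Tip of the lever's flat toe, middle of its width, at lever (43, 0, -17) mm. The toe is 46 mm long, 24 mm wide, 4 mm thick, starts at the heel and points to the lever's +x and 22 degrees down, so it is level when the lever leans 22 degrees back (handle towards its own -x).
- bottle: Bystander: amber bottle, 44 mm diameter, 85 mm high, origin under its centre; between lamp and stand.
- petri: Bystander: clear dish, 94 mm diameter, 18 mm high, origin under its centre.
- beaker: Bystander: glass beaker, 68 mm diameter, 90 mm high, origin under its centre.
- slide_box: Bystander: wooden box 100 x 75 x 30 mm, origin under its centre.

How it is judged (in metres and radians):
On the way, in this order (a step that is already met when the one before it is completed fails the run):
1. the lever has been lifted clear of its stand (z of lever in the frame of stand above 0.1 m), for 0.1 s.
2. the lever is raising the cover's tab (by more than 3 mm) (contact force between lever and cover above 0.5 N and z of cover_tab in the frame of lamp_base above 0.052 m), for 0.05 s.
3. the lever has left the cover and the cover stays up on its catches by itself (contact force between lever and cover below 0.1 N and z of cover_tab in the frame of lamp_base above 0.058 m), for 0.3 s.
At the end, for the whole second after the job is handed in: The cover lies loose on both catches: tab 9 to 26 mm above its seated height, its front edge 52 to 72 mm from the base's origin. The lever hangs in its stand within 18 mm of its place, collar down within 6 mm, upright within 7 degrees, turned within 23 degrees. Both at rest (z of cover_tab in the frame of lamp_base between 0.058 and 0.075 m and horizontal distance between cover_tab and lamp_base between 0.052 and 0.072 m and linear speed of each of cover, lever below 0.02 m/s and horizontal distance between lever and stand_home below 0.018 m and height (world z) of lever below 0.037 m and angle between lever's own z axis and vertical below 0.12 rad and angle between the x axis of lever and the x axis of stand, either way round below 0.4 rad); the robot touches nothing.
It fails at once if the fingers touch the cover (contact force between the fingers and cover above 1 N).
It fails at once if the cover is ripped up out of its bay (tab more than 45 mm above its seat) (z of cover_tab in the frame of lamp_base above 0.094 m).
It fails at once if the lamp tube is knocked (more than 8 N) (contact force between any of the arm, lever and tube above 8 N).
It fails at once if a bystander is pushed more than 30 mm (distance of any of bottle, petri, beaker, slide_box from where it was at the start of the episode above 0.03 m).
It also fails if it takes over 58 s, if anything falls off the work surface, if the arm or the gripper's body presses on something with over 40 N, if the wrist force passes 120 N, or if a joint passes its speed limit or range.

ROBOT

A 6-joint arm with a two-finger parallel gripper is mounted at the origin on the work surface. World frame = base frame: x ahead of the robot, y to its left, z up, the work surface at z = 0. Lengths are in mm, angles in rad, forces in N, time in s.
With the tool pointing down it reaches from about 300 to 775 mm from the base axis. Payload 14.6 kg.
Tool frame: the origin (TCP) lies at the very end of the fingers, on their centre line; the grasp point (between the pads) lies 19 mm behind it; z points along the fingers, y is the direction in which the jaws open and shut (so a half turn about z gives the same grasp; the last joint's range is limited). The gripper opens to 94 mm and grips with 3 to 60 N. Pads are 16 mm wide; open, the fingers measure 119 mm over their backs; the gripper's body (75 mm by 177 mm) begins 78 mm behind the grasp point.
Start: joints at [-1.278, 0.3, 1.521, -0, 1.321, -0.067], TCP at [193.64, -514.774, 205.446] pointing down, gripper open.
Joint ranges: [-3.03, 3.03], [-0.79, 2.21], [0.23, 2.52], [-1.04, 4.18], [0, 3.07], [-2.55, 2.55]. Speed limits (rad/s): [2.22, 2.22, 2.57, 3.14, 3.14, 3.14].

INTERFACE

Orientations are given as [roll, pitch, yaw] about the fixed x, y, z axes, in that order (R = Rz(yaw) Ry(pitch) Rx(roll)).
In Python, from cell import manip gives the robot as it stands.
- The arm moves only by the shell command python3 -m inch 'ROWS' [FORCE]. ROWS is a JSON object of lists of equal length, an entry for each row: "grip": the opening, from -1 (shut) to 1 (fully open), so that 0 is half open; "travel": the shift along the world's x, y, z in cm, a list of three; "turn": the turn, a rotation vector about the world's x, y, z in degrees, a list of three. A call has 1 to 10 rows; each row is the pose to reach, as a shift and turn from the pose measured when the call began; what a row does not reach only later rows make up. A row lasts 1/8 s, in which the tool goes at most 62.5 mm and 10.7 degrees, less where a joint would pass 70% of its speed; a pose out of reach is approached as far as the arm can. A call with a gripper value outside its range is refused whole. The fingers move at their own pace and stop on an object; FORCE is the grip in N (left out, the last holds). Time passes only in rows, so rows that repeat a pose let the fingers close. It gives the time, the measured TCP pose, the force and the opening at its end, in the units of the state.
- manip.read_state(): the state, without advancing time (a new reading comes with each control period).
- manip.camera(name): name is "side" or "top"; returns (picture, depth): 384x512x3 uint8, red, green, blue; 384x512 float32, mm along the optical axis (not along the pixel's ray), 0 where there is no reading.
- manip.calibration(name): a dict with "fx", "fy", "cx", "cy" (pixels), "world_from_camera" (4x4, takes a point from camera to world coordinates). Camera axes: x right, y up, looking along -z (the intrinsics and any distortion apply to the point x, -y, -z); pixel columns grow to the right and rows downward; lengths in mm; the calibration is good to about 2 mm. A picture is of the moment at which its call begins. calibration takes no time and is no camera call.
- manip.sign_off(): hands the job in, once; it reports no verdict.
Trained networks look in the newest picture that a camera, given by its name, has taken for a name from the list of things; names that differ only in an ending like _2 or _b are one class to them, and where a whole thing is asked for, a point or a joint stands for the part that bears it (a point fixed in the world has none). Each returns a list of dicts, best first, with "p" (0 to 1); they miss things now and then, are a little off and sometimes report something else, mostly with a low value. They report only what shows in the picture. A call takes as long as a camera call.
- manip.look_for(camera, label): "bbox" ([left, top, right, bottom] in pixels, round what is visible of it).
The state is a dict: "clock": time; "joints": joint angles; "qd": joint speeds; "effort": joint torques, N m; "eef_pos": TCP position; "eef_rot": TCP orientation; "wrist_force": force on the tool from outside, world axes, zero at the start; "moment": the same for the moment, N m; "finger_gap": finger opening in mm.
Only numpy, scipy, OpenCV 4.12 (cv2) and the standard library are available. Lean on these libraries where they do the work, as an engineer would, in place of code of your own. Each camera call takes 0.05 s, during which the arm holds its last target.

## Working session

There is one attempt and no reset: what is moved stays moved. The work goes in short steps, Python scripts to look and compute and a shell command to move; the robot and the scene stay as the last step left them, time stands still between calls to the robot, and variables do not carry over. Pictures are saved under pics/ and viewed, and the job is handed in when it is done.

```bash
ls; mkdir -p pics
python3 - <<'E'
from cell import manip
import cv2,json
s=manip.read_state();print(s)
for n in("side","top"):
    im,d=manip.camera(n);cv2.imwrite(f"pics/{n}0.png",im[:,:,::-1]);c=manip.calibration(n);print(n,c)
    for l in("lamp_base","cover","cover_tab","stand","lever","bottle","petri","beaker","slide_box","tube_mid"):
        r=manip.look_for(n,l);print(l,[(x['bbox'],round(x['p'],2)) for x in r[:2]])
E
```

```text
pics
{'clock': 0.0, 'joints': array([-1.27759322e+00,  3.00471224e-01,  1.52159674e+00,  3.54805027e-05,
        1.32071223e+00, -6.65887767e-02]), 'qd': array([ 0.00175009, -0.00041013, -0.00122158,  0.00193287, -0.00092752,
        0.00053169]), 'effort': array([-1.22246729e-03, -5.31799150e+01, -3.52727330e+01,  7.07541802e-02,
        2.44479912e-02, -3.73739942e-05]), 'eef_pos': array([ 193.57654224, -514.51774362,  204.87964276]), 'eef_rot': array([-3.14041003e+00, -1.13308577e-04,  3.59783020e-01]), 'wrist_force': array([-0.05208466, -0.38187107, -0.21144991]), 'moment': array([ 0.01418007, -0.0148838 ,  0.03085062]), 'finger_gap': 94.08417682211196}
side {'fx': 453.1682086489511, 'fy': 453.1682086489511, 'cx': 258.55853634653306, 'cy': 196.07558783542302, 'world_from_camera': array([[-7.42039319e-01,  3.79132839e-01, -5.52843504e-01,
        -3.21577967e+02],
       [-6.70148106e-01, -3.98988973e-01,  6.25866851e-01,
         1.01137369e+03],
       [ 1.67082145e-02,  8.34904839e-01,  5.50140660e-01,
         9.90677718e+02],
       [ 0.00000000e+00,  0.00000000e+00,  0.00000
[... 1007 characters left out ...]
808278e-03,  1.53571640e-01,  9.88117061e-01,
         1.53586339e+03],
       [ 0.00000000e+00,  0.00000000e+00,  0.00000000e+00,
         1.00000000e+00]])}
lamp_base [([287.5, 137.3, 361.7, 205.6], 0.72)]
cover [([298.7, 153.9, 327.0, 186.5], 0.72)]
cover_tab [([295.3, 155.3, 328.2, 188.0], 0.67)]
stand [([196.8, 157.2, 222.9, 182.0], 0.93)]
lever [([198.4, 161.6, 221.0, 177.4], 0.71)]
bottle [([256.2, 192.9, 269.4, 201.3], 0.64)]
petri [([233.9, 225.0, 264.5, 247.5], 0.74), ([199.6, 162.6, 221.1, 176.3], 0.67)]
beaker [([126.6, 175.9, 150.7, 197.3], 0.87)]
slide_box [([359.7, 222.9, 383.0, 249.3], 0.9)]
tube_mid [([283.4, 140.3, 363.5, 185.2], 0.65), ([237.0, 226.6, 264.9, 248.4], 0.17)]
```

Run:
```python
import cv2
a=cv2.imread('pics/side0.png');b=cv2.imread('pics/top0.png')
cv2.imwrite('pics/side0z.png',cv2.resize(a[120:310,120:340],(0,0),fx=3.1,fy=3.1,interpolation=cv2.INTER_CUBIC))
cv2.imwrite('pics/top0z.png',cv2.resize(b[125:260,180:400],(0,0),fx=3.6,fy=3.6,interpolation=cv2.INTER_CUBIC))
```

```text
(no output)
```

View pics/top0.png

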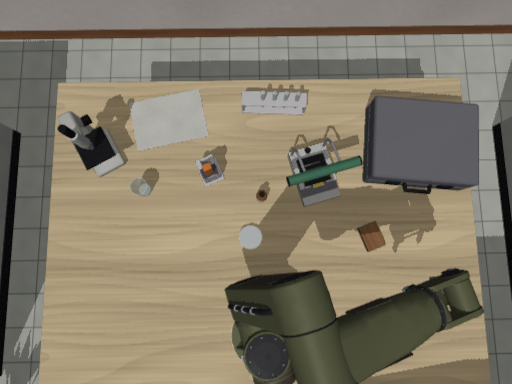

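View pics/top0z.png

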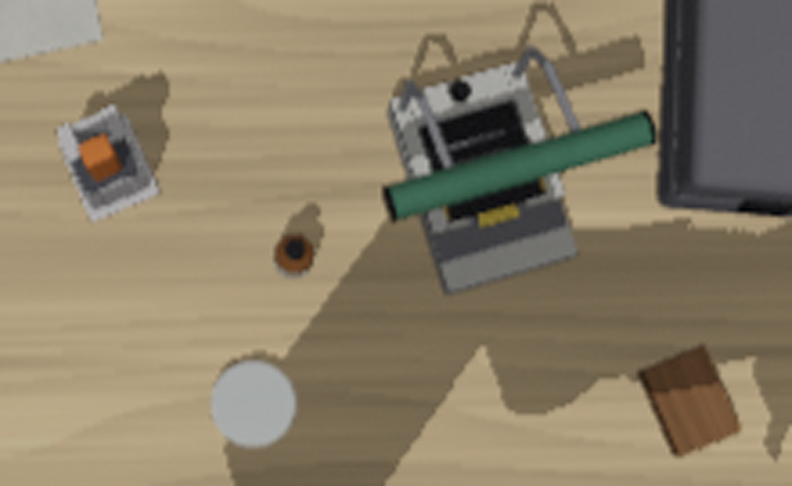

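View pics/side0z.png

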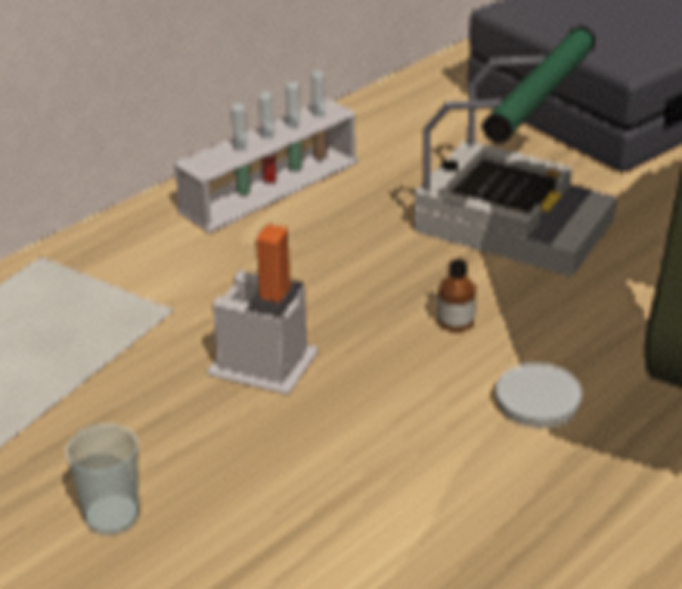

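The top view shows the lamp at about (315,180), with its sill facing the robot and yawed by roughly 15–20°. The lever is in its stand at (210,169), the bottle at (262,195), the dish at (250,237) and the box at (372,236). Next I measure these with the depth clouds.

```bash
cat > h.py <<'E'
import numpy as np,cv2
from cell import manip
def cloud(n,im=None,d=None):
    if im is None: im,d=manip.camera(n)
    c=manip.calibration(n)
    v,u=np.mgrid[0:384,0:512]
    X=np.stack([(u-c['cx'])/c['fx']*d,-(v-c['cy'])/c['fy']*d,-d],-1)
    T=c['world_from_camera']
    P=X@T[:3,:3].T+T[:3,3]
    P[d<=0]=np.nan
    return im,P
E
python3 - <<'E'
from h import *
for n in("top","side"):
    im,P=cloud(n); np.savez(f'{n}0.npz',im=im,P=P)
    hsv=cv2.cvtColor(im,cv2.COLOR_RGB2HSV);H,S,V=[hsv[...,i].astype(int) for i in range(3)]
    # bench height
    b=P[300:340,60:200] if n=="top" else P[330:370,200:300]
    print(n,'bench z',np.nanmedian(b[...,2]),np.nanstd(b[...,2]))
    z=P[...,2]
    g=(H>60)&(H<95)&(S>80)&(z>170)&(z<260)
    o=(H<14)&(S>150)&(z>80)&(z<200)&(P[...,0]<760)
    y=(H>20)&(H<34)&(S>140)&(z>35)&(z<75)
    for nm,m in(('tube',g),('orange',o),('yellow',y)):
        Q=P[m];
        if len(Q)==0: print(nm,0);continue
        print(nm,len(Q),'med',np.median(Q,0).round(1),'min',Q.min(0).round(1),'max',Q.max(0).round(1))
E
```

```text
top bench z -0.4468877508051037 3.3547970235104545
tube 674 med [ 588.7 -213.3  231.2] min [ 543.2 -347.2  212.6] max [635.1 -89.  242.4]
orange 89 med [614.1 195.4 179.3] min [603.4 181.1 107.6] max [632.2 210.3 190.1]
yellow 39 med [ 570.5 -223.3   53.9] min [ 559.8 -242.8   37.6] max [ 579.6 -203.1   60.2]
side bench z -0.45750584691813856 1.9292686738228975
tube 314 med [ 579.8 -209.3  228.6] min [ 539.8 -344.1  209.7] max [630.4 -92.4 235.9]
orange 227 med [609.3 210.7 151.2] min [596.3 183.1 104.1] max [652.9 670.  184.9]
yellow 23 med [ 568.4 -224.    51.6] min [ 556.7 -251.1   45.3] max [ 579.8 -199.3   58.5]
```

```bash
cat > fit.py <<'E'
from h import *
from scipy.optimize import least_squares
def sdf(Q,lo,hi):
    lo=np.array(lo);hi=np.array(hi);q=np.abs(Q-(lo+hi)/2)-(hi-lo)/2
    return np.linalg.norm(np.maximum(q,0),axis=1)+np.minimum(q.max(1),0)
def cyl(Q,cx,cz,h,r):
    a=np.hypot(Q[:,0]-cx,Q[:,2]-cz)-r;b=np.abs(Q[:,1])-h
    return np.minimum(np.maximum(a,b),0)+np.hypot(np.maximum(a,0),np.maximum(b,0))
def lamp(Q):
    L=[([-120,-75,0],[100,75,38]),([-56,-75,0],[100,-56,63]),([-56,56,0],[100,75,63]),([72,-75,0],[100,75,63]),
       ([-56,-56,38],[-50,-32,63]),([-56,32,38],[-50,56,63]),([-49,-55,49],[71,55,53]),([-62,-22,49],[-49,22,53])]
    return np.min([sdf(Q,*b) for b in L]+[cyl(Q,-33,215,130,18)],0)
def stand(Q):
    L=[([-13-16,-34,0],[-13,34,86]),([51,-34,0],[67,34,86]),([-29,18,0],[67,34,96]),([-29,-34,0],[67,-18,96]),([-31,-42,0],[69,42,10]),
       ([-20,-32,96],[20,32,102]),([-13,-16,102],[13,16,182])]
    return np.min([sdf(Q,*b) for b in L],0)
def loc(P,x,y,a):
    c,s=np.cos(a),np.sin(a);d=P-[x,y,0]
    return np.stack([c*d[:,0]+s*d[:,1],-s*d[:,0]+c*d[:,1],d[:,2]],1)
def fit(model,P,p0,nm=''):
    f=lambda p:np.clip(model(loc(P,p[0],p[1],p[2])),-30,30)
    r=least_squares(f,p0,loss='soft_l1',f_scale=2.,x_scale=[10,10,.1],diff_step=1e-4)
    res=f(r.x);print(nm,len(P),r.x.round(4),'deg',np.degrees(r.x[2]).round(2),'cost/n',(r.cost/len(P)).round(3),'med|r|',np.median(abs(res)).round(2))
    return r.x
E
python3 - <<'E'
from fit import *
D={n:np.load(f'{n}0.npz')['P'].reshape(-1,3) for n in('top','side')}
ok={n:D[n][np.isfinite(D[n]).all(1)] for n in D}
ok['both']=np.vstack([ok['top'],ok['side']])
for n in('top','side','both'):
    P=ok[n]
    c=np.array([600,-213]);m=(np.hypot(*(P[:,:2]-c).T)<165)&(P[:,2]>18)&(P[:,2]<250)
    for a in(.25,):fit(lamp,P[m],[620,-205,a],n+' lamp')
    c=np.array([605,195]);m=(np.hypot(*(P[:,:2]-c).T)<75)&(P[:,2]>18)&(P[:,2]<200)
    for a in(.4,.4+np.pi,.4-np.pi/2,.4+np.pi/2):fit(stand,P[m],[605,195,a],n+' stand')
E
```

```text
top lamp 2697 [ 6.242172e+02 -2.071017e+02  2.711000e-01] deg 15.53 cost/n 5.673 med|r| 1.93
top stand 409 [6.212756e+02 1.980306e+02 4.026000e-01] deg 23.07 cost/n 2.788 med|r| 1.75
top stand 409 [634.5232 204.8107   5.1075] deg 292.64 cost/n 5.746 med|r| 3.22
top stand 409 [634.5229 204.8102  -1.1757] deg -67.36 cost/n 5.746 med|r| 3.22
top stand 409 [635.5015 202.4722   1.9662] deg 112.66 cost/n 5.761 med|r| 3.26
side lamp 2276 [ 6.206897e+02 -2.056778e+02  2.672000e-01] deg 15.31 cost/n 6.712 med|r| 1.75
side stand 946 [6.145995e+02 1.978053e+02 3.743000e-01] deg 21.45 cost/n 2.507 med|r| 2.03
side stand 946 [625.6133 202.3671   3.499 ] deg 200.48 cost/n 6.767 med|r| 3.1
side stand 946 [619.9315 205.1821  -1.2389] deg -70.98 cost/n 5.12 med|r| 2.52
side stand 946 [628.2532 209.0464   1.9928] deg 114.18 cost/n 6.856 med|r| 3.56
both lamp 4973 [ 6.224376e+02 -2.057954e+02  2.699000e-01] deg 15.46 cost/n 6.251 med|r| 1.97
both stand 1355 [6.166725e+02 1.985877e+02 3.730000e-01] deg 21.37 cost/n 2.816 med|r| 2.02
both stand 1355 [627.3523 202.8945   3.5053] deg 200.84 cost/n 7.537 med|r| 3.41
both stand 1355 [629.4333 208.7299  -1.1536] deg -66.1 cost/n 4.92 med|r| 2.6
both stand 1355 [630.5262 206.0093   1.9605] deg 112.33 cost/n 7.037 med|r| 3.85
```

Both cameras agree. The lamp is at about (622,-206) with a yaw of 15.5°, and the stand is at about (617,198) with a yaw of 21.5°. I lift first, then swing over to the stand with the jaws along the lever's x axis.

```bash
python3 -m inch '{"grip":[1,1,1,1,1,1,1,1,1,1],"travel":[[0,0,6],[0,0,12],[3,6,14],[6,12,14],[9,18,14],[12,24,14],[15,30,14],[18,36,14],[21,42,14],[24,47,14]],"turn":[[0,0,0],[0,0,5],[0,0,12],[0,0,22],[0,0,32],[0,0,42],[0,0,52],[0,0,62],[0,0,72],[0,0,80]]}' 60
```

```text
clock: 2.45
eef_pos: [419.2, -69.3, 345.8]
eef_rot: [3.141, 0.001, 1.761]
wrist_force: [0.7, -0.3, 0.2]
finger_gap: 94.1
```

```bash
python3 -m inch '{"grip":[1,1,1,1,1,1,1,1],"travel":[[3.3,4.5,0],[6.6,9,0],[9.9,13.5,0],[13.2,18,0],[16.5,22.5,-2],[19.8,26.7,-5],[19.8,26.7,-9],[19.8,26.7,-12]],"turn":[[0,0,2],[0,0,4],[0,0,6],[0,0,8],[0,0,10],[0,0,10.6],[0,0,10.6],[0,0,10.6]]}' 60
python3 - <<'E'
from h import *
for n in("top","side"):
    im,P=cloud(n);np.savez(f'{n}1.npz',im=im,P=P)
    o=im[120:250,160:340] if n=='top' else im[150:280,140:320]
    cv2.imwrite(f'pics/{n}1.png',cv2.resize(o[:,:,::-1],(0,0),fx=4,fy=4,interpolation=cv2.INTER_CUBIC))
E
```

```text
clock: 3.45
eef_pos: [616.9, 198.2, 223.3]
eef_rot: [-3.14, 0.0, 1.947]
wrist_force: [-0.2, -0.4, -0.0]
finger_gap: 94.3
```

View pics/side1.png

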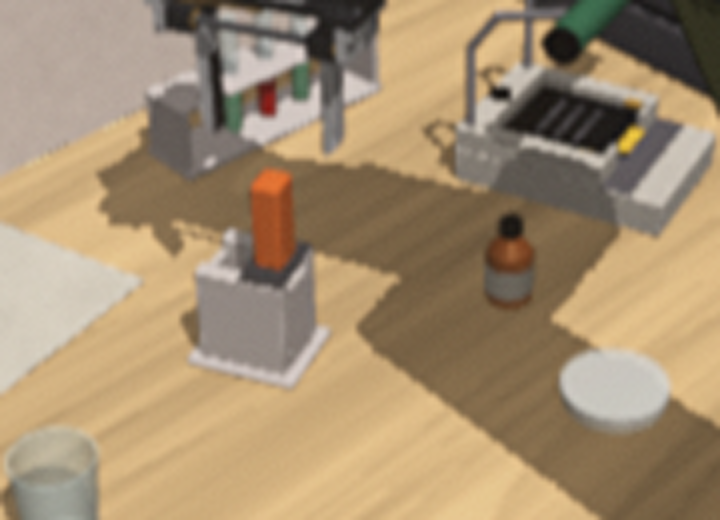

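View pics/top1.png

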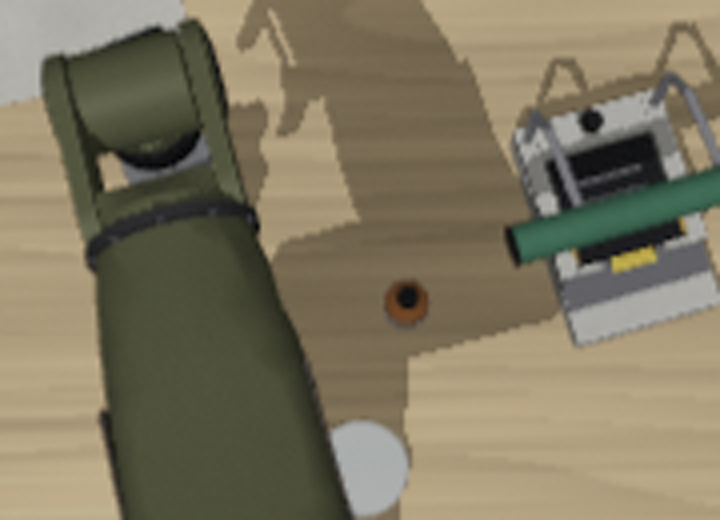

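The side view shows the open fingertips at about (210,130) and (330,140), straddling the orange handle at (272,180). I lower straight down.

```bash
python3 -m inch '{"grip":[1,1,1,1],"travel":[[0,0,-3],[0,0,-6],[0,0,-9.7],[0,0,-9.7]],"turn":[[0,0,0],[0,0,0],[0,0,0],[0,0,0]]}' 60
python3 -m inch '{"grip":[-0.4,-1,-1,-1,-1,-1,-1,-1],"travel":[[0,0,0],[0,0,0],[0,0,0],[0,0,0],[0,0,0],[0,0,0],[0,0,0],[0,0,0]],"turn":[[0,0,0],[0,0,0],[0,0,0],[0,0,0],[0,0,0],[0,0,0],[0,0,0],[0,0,0]]}' 60
python3 - <<'E'
from h import *
im,P=cloud('side');o=im[150:280,140:320]
cv2.imwrite('pics/side2.png',cv2.resize(o[:,:,::-1],(0,0),fx=4,fy=4,interpolation=cv2.INTER_CUBIC))
E
```

```text
clock: 4.05
eef_pos: [615.5, 197.3, 124.3]
eef_rot: [-3.134, -0.001, 1.946]
wrist_force: [0.5, -1.2, 1.0]
finger_gap: 93.8
clock: 5.05
eef_pos: [615.7, 197.3, 124.6]
eef_rot: [-3.134, -0.0, 1.946]
wrist_force: [1.3, 1.2, 0.7]
finger_gap: 26.1
```

View pics/side2.png

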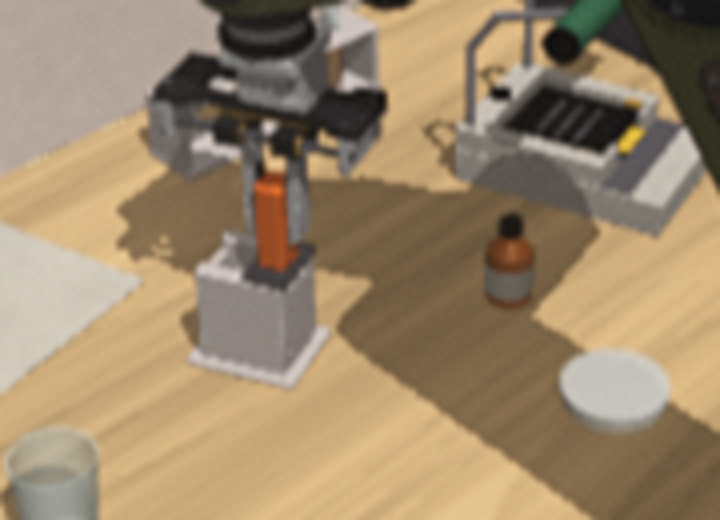

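The handle is gripped at a gap of 26.1 mm with almost no side force. I lift it out. I also refit the lamp on the newer clouds.

```bash
python3 -m inch '{"grip":[-1,-1,-1,-1,-1,-1],"travel":[[0,0,1],[0,0,4],[0,0,8],[0,0,12],[0,0,17],[0,0,17]],"turn":[[0,0,0],[0,0,0],[0,0,0],[0,0,0],[0,0,0],[0,0,0]]}' 60
python3 - <<'E'
from fit import *
from scipy.spatial.transform import Rotation as R
A=[]
for n in('top','side'):
    for k in'01':
        P=np.load(f'{n}{k}.npz')['P'].reshape(-1,3);P=P[np.isfinite(P).all(1)]
        c=np.array([600,-213]);m=(np.hypot(*(P[:,:2]-c).T)<165)&(P[:,2]>18)&(P[:,2]<250)
        fit(lamp,P[m],[620,-205,.25],n+k);A.append(P[m])
        b=m&(P[:,2]<75); fit(lamp,P[b],[620,-205,.25],n+k+' low')
fit(lamp,np.vstack(A),[620,-205,.25],'all')
s=manip.read_state();print(s['eef_pos'],s['eef_rot'],s['finger_gap'],s['wrist_force'])
E
```

```text
clock: 5.85
eef_pos: [616.4, 197.5, 299.2]
eef_rot: [-3.141, 0.0, 1.946]
wrist_force: [0.5, -0.3, -3.0]
finger_gap: 25.8
top0 2697 [ 6.242172e+02 -2.071017e+02  2.711000e-01] deg 15.53 cost/n 5.673 med|r| 1.93
top0 low 1722 [ 6.208623e+02 -2.082263e+02  2.705000e-01] deg 15.5 cost/n 2.98 med|r| 1.98
top1 2700 [ 6.240690e+02 -2.070969e+02  2.711000e-01] deg 15.53 cost/n 5.69 med|r| 1.97
top1 low 1731 [ 6.206488e+02 -2.084485e+02  2.689000e-01] deg 15.41 cost/n 2.961 med|r| 1.96
side0 2276 [ 6.206897e+02 -2.056778e+02  2.672000e-01] deg 15.31 cost/n 6.712 med|r| 1.75
side0 low 1614 [ 6.199978e+02 -2.064186e+02  2.697000e-01] deg 15.45 cost/n 2.178 med|r| 1.59
side1 2174 [ 6.203647e+02 -2.058436e+02  2.645000e-01] deg 15.16 cost/n 6.872 med|r| 1.79
side1 low 1608 [ 6.196022e+02 -2.065996e+02  2.662000e-01] deg 15.25 cost/n 2.109 med|r| 1.6
all 9847 [ 6.223982e+02 -2.058090e+02  2.700000e-01] deg 15.47 cost/n 6.283 med|r| 1.97
[616.3652042  197.52813961 299.24977349] [-3.14100444e+00  3.48225328e-04  1.94627517e+00] 25.786731354512366 [ 0.47642188 -0.25736352 -3.00116246]
```

```bash
cat > goal.py <<'E'
from h import *
from scipy.spatial.transform import Rotation as R
LX,LY,LA=620.5,-207.,.269
K=93.6
def rot(a,lean):
    base=R.from_euler('xyz',[np.pi,0,a+np.pi/2])
    ly=np.array([-np.sin(a),np.cos(a),0])
    return R.from_rotvec(-np.radians(lean)*ly)*base   # handle towards -x
def pose(hx,hy,hz,lean,a=None,o=(LX,LY,LA)):
    a=o[2] if a is None else a
    c,s=np.cos(o[2]),np.sin(o[2])
    h=np.array([o[0]+c*hx-s*hy,o[1]+s*hx+c*hy,hz])
    Rt=rot(a,lean); return h-K*Rt.as_matrix()[:,2],Rt
def delta(hx,hy,hz,lean,st=None):
    st=st or manip.read_state()
    p,Rt=pose(hx,hy,hz,lean)
    d=(p-st['eef_pos'])/10; r=(Rt*R.from_euler('xyz',st['eef_rot']).inv()).as_rotvec(degrees=True)
    return d.round(2),r.round(1),p.round(1)
def now():
    st=manip.read_state();Rc=R.from_euler('xyz',st['eef_rot']).as_matrix()
    h=np.array(st['eef_pos'])+K*Rc[:,2];lz=-Rc[:,2];lx=Rc[:,1]
    c,s=np.cos(LA),np.sin(LA);d=h-[LX,LY,0]
    print('t',round(float(st['clock']),2),'heel in lamp',np.round([c*d[0]+s*d[1],-s*d[0]+c*d[1],h[2]],1),
      'lean',np.degrees(np.arctan2(-(lz[0]*c+lz[1]*s),lz[2])).round(2),'sidelean',np.degrees(np.arcsin(-lz[0]*s+lz[1]*c)).round(2),'yawoff',np.degrees(np.arctan2(lx[1],lx[0])-LA).round(2),
      'F',np.round(st['wrist_force'],1),'M',np.round(st['moment'],2),'gap',round(float(st['finger_gap']),1))
    return st
E
python3 - <<'E'
from goal import *
now()
for g in((-140,0,110,0),(-140,0,110,22)): print(g,delta(*g))
E
```

```text
t 5.85 heel in lamp [103.5 391.  205.6] lean -0.03 sidelean 0.02 yawoff 6.1 F [ 0.5 -0.3 -3. ] M [-0.03 -0.08  0.02] gap 25.8
(-140, 0, 110, 0) (array([-13.08, -44.17,  -9.56]), array([ 0. , -0. , -6.1]), array([ 485.5, -244.2,  203.6]))
(-140, 0, 110, 22) (array([-16.46, -45.11, -10.25]), array([  7. , -20.9,  -6. ]), array([ 451.7, -253.5,  196.8]))
```

```bash
python3 -m inch '{"grip":[-1,-1,-1,-1,-1,-1,-1,-1,-1,-1],"travel":[[-3,-3,0],[-7,-7,0],[-11,-11,0],[-14.5,-16,0],[-16.5,-21.5,0],[-16.5,-27.5,0],[-16.5,-33.5,0],[-16.5,-39.5,0],[-16.5,-45.1,-3],[-16.5,-45.1,-5]],"turn":[[0,0,-1],[0,0,-2],[0,0,-4],[0,0,-6],[0,0,-6],[1,-3,-6],[3,-9,-6],[5,-15,-6],[7,-20.9,-6],[7,-20.9,-6]]}' 60
python3 - <<'E'
from goal import *
now()
print(delta(-125,0,60,22));print(delta(-125,0,46,22))
for n in("top","side"):
    im,P=cloud(n);np.savez(f'{n}3.npz',im=im,P=P)
    o=im[120:250,220:400] if n=='top' else im[110:240,200:380]
    cv2.imwrite(f'pics/{n}3.png',cv2.resize(o[:,:,::-1],(0,0),fx=4,fy=4,interpolation=cv2.INTER_CUBIC))
E
```

```text
clock: 7.1
eef_pos: [449.0, -256.8, 246.5]
eef_rot: [2.758, -0.002, 1.834]
wrist_force: [-0.2, 1.2, -1.9]
finger_gap: 25.6
t 7.1 heel in lamp [-143.6   -2.5  159.7] lean 21.95 sidelean 0.0 yawoff -0.42 F [-0.2  1.2 -1.9] M [-0.1   0.18  0.01] gap 25.6
(array([ 1.72,  0.73, -9.97]), array([-0.1, -0.1,  0.4]), array([ 466.2, -249.5,  146.8]))
(array([  1.72,   0.73, -11.37]), array([-0.1, -0.1,  0.4]), array([ 466.2, -249.5,  132.8]))
```

View pics/side3.png

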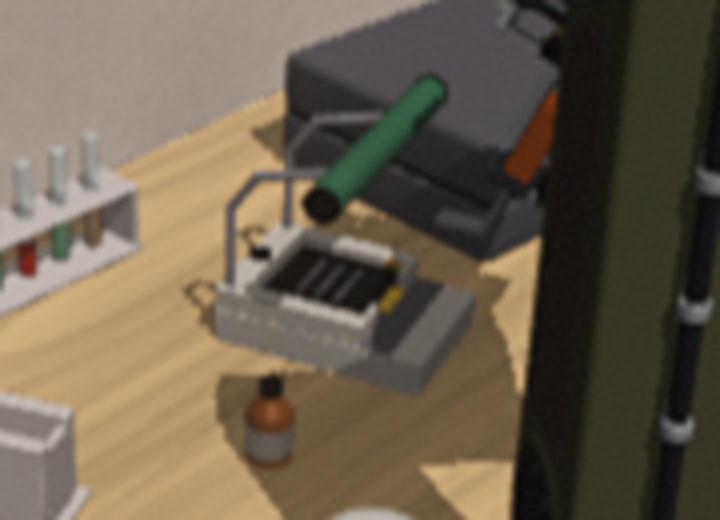

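View pics/top3.png

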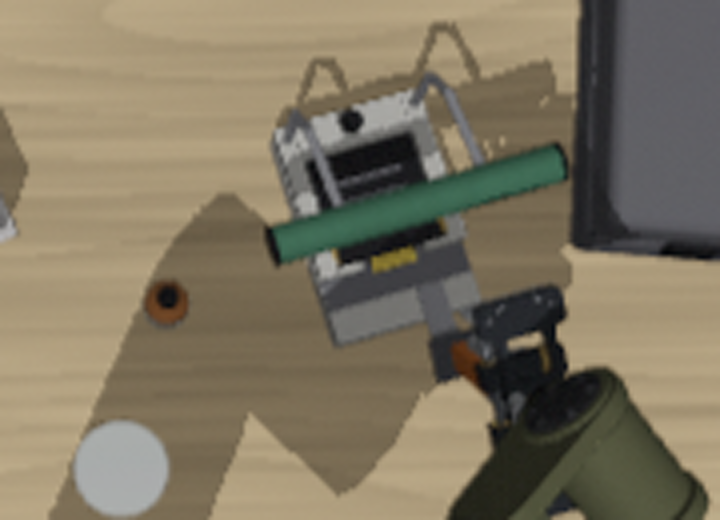

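The top view shows the steel toe at about (433,300), pointing at the yellow tab at (395,260). Allowing for height parallax, the two line up to within a few mm. I lower to just above the sill and recheck.

```bash
python3 -m inch '{"grip":[-1,-1,-1,-1],"travel":[[0.8,0.3,-3],[1.7,0.7,-6.5],[1.7,0.7,-9.5],[1.7,0.7,-9.9]],"turn":[[0,0,0.4],[0,0,0.4],[0,0,0.4],[0,0,0.4]]}' 60
python3 - <<'E'
from goal import *
now()
print(delta(-125,0,42,22));
c=manip.calibration('top')
for n in("top",):
    im,P=cloud(n);np.savez(f'{n}4.npz',im=im,P=P)
    o=im[150:230,280:380]
    cv2.imwrite(f'pics/{n}4.png',cv2.resize(o[:,:,::-1],(0,0),fx=7,fy=7,interpolation=cv2.INTER_CUBIC))
# project expected toe tip, tab corners
T=np.linalg.inv(c['world_from_camera'])
def pr(w):
    q=T@np.append(w,1);return (c['cx']+c['fx']*q[0]/-q[2],c['cy']-c['fy']*q[1]/-q[2])
def L(x,y,z): 
    cc,s=np.cos(LA),np.sin(LA);return [LX+cc*x-s*y,LY+s*x+cc*y,z]
for nm,w in(('tabL',L(-62,22,53)),('tabR',L(-62,-22,53)),('toeL',L(-79,12,62)),('toeR',L(-79,-12,62)),('sillL',L(-120,75,38)),('sillR',L(-120,-75,38))):
    u,v=pr(w);print(nm,round((u-280)*7),round((v-150)*7))
E
```

```text
clock: 7.7
eef_pos: [466.6, -245.2, 146.2]
eef_rot: [2.763, -0.007, 1.847]
wrist_force: [-0.8, -0.0, -0.8]
finger_gap: 25.6
t 7.7 heel in lamp [-123.9    4.9   59.3] lean 21.71 sidelean -0.53 yawoff 0.22 F [-0.8 -0.  -0.8] M [-0.09  0.22 -0.  ] gap 25.6
(array([-0.04, -0.43, -1.74]), array([-0.3, -0.4, -0.4]), array([ 466.2, -249.5,  128.8]))
tabL 230 267
tabR 304 245
toeL 259 289
toeR 300 277
sillL 167 396
sillR 421 321
```

View pics/top4.png

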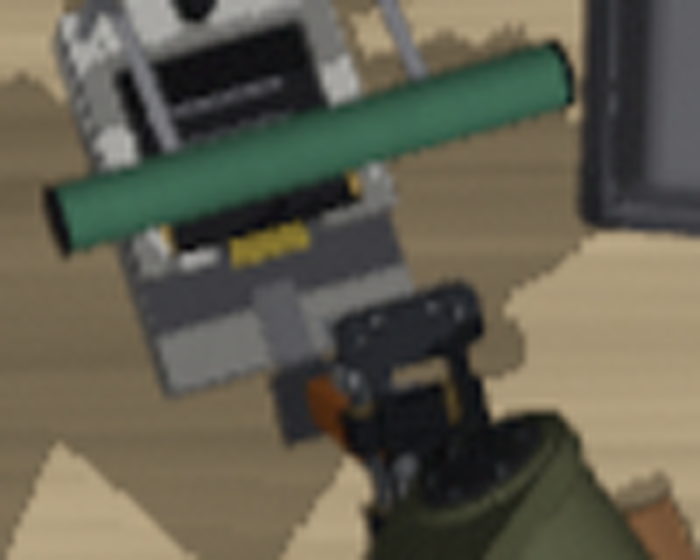

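The predicted tab corners, (230,267) and (304,245), match the picture to within 4 px. The toe tip edge at (250–297, 285) is about 4 mm left of centre. I correct that and lower to insertion height.

```bash
python3 -m inch '{"grip":[-1,-1,-1,-1],"travel":[[0,-0.4,0],[0,-0.4,-1],[0,-0.4,-1.4],[0,-0.4,-1.4]],"turn":[[-0.3,-0.4,-0.4],[-0.3,-0.4,-0.4],[-0.3,-0.4,-0.4],[-0.3,-0.4,-0.4]]}' 60
python3 - <<'E'
from goal import *
now()
print(delta(-125,0,42,22));
E
```

```text
clock: 8.25
eef_pos: [466.8, -249.7, 132.9]
eef_rot: [2.756, 0.001, 1.839]
wrist_force: [0.6, 0.1, -2.3]
finger_gap: 26.0
t 8.25 heel in lamp [-124.3   -0.4   46.1] lean 22.06 sidelean 0.04 yawoff -0.02 F [ 0.6  0.1 -2.3] M [-0.09  0.22 -0.01] gap 26.0
(array([-0.06,  0.02, -0.41]), array([0. , 0.1, 0. ]), array([ 466.2, -249.5,  128.8]))
```

```bash
python3 -m inch '{"grip":[-1,-1,-1,-1],"travel":[[0,0,-0.1],[0,0,-0.2],[0,0,-0.3],[0,0,-0.3]],"turn":[[0,0,0],[0,0,0],[0,0,0],[0,0,0]]}' 60
python3 -c "
from goal import *
now()"
python3 -m inch '{"grip":[-1,-1,-1],"travel":[[0,0,-0.1],[0,0,-0.2],[0,0,-0.2]],"turn":[[0,0,0],[0,0,0],[0,0,0]]}' 60
python3 -c "
from goal import *
now()"
```

```text
clock: 8.75
eef_pos: [466.8, -249.7, 129.8]
eef_rot: [2.757, 0.0, 1.839]
wrist_force: [0.6, -0.0, -2.2]
finger_gap: 25.8
t 8.75 heel in lamp [-124.3   -0.4   43.1] lean 22.06 sidelean 0.04 yawoff -0.03 F [ 0.6 -0.  -2.2] M [-0.14  0.24 -0.01] gap 25.8
clock: 9.12
eef_pos: [466.8, -249.7, 127.7]
eef_rot: [2.757, 0.0, 1.839]
wrist_force: [0.4, -0.5, -1.5]
finger_gap: 25.8
t 9.12 heel in lamp [-124.4   -0.3   41. ] lean 22.05 sidelean 0.03 yawoff -0.03 F [ 0.4 -0.5 -1.5] M [-0.15  0.2  -0.01] gap 25.8
```

The toe is just touching or nearly touching the sill at z≈41, as expected. I raise it 1.5 mm and insert 54 mm along the lamp's +x.

```bash
python3 -m inch '{"grip":[-1,-1,-1,-1,-1],"travel":[[0,0,0.15],[0.7,0.2,0.15],[1.45,0.4,0.15],[2.2,0.61,0.15],[2.2,0.61,0.15]],"turn":[[0,0,0],[0,0,0],[0,0,0],[0,0,0],[0,0,0]]}' 60
python3 -c "
from goal import *
now()"
```

```text
clock: 9.75
eef_pos: [489.3, -243.2, 129.1]
eef_rot: [2.757, 0.0, 1.84]
wrist_force: [-0.6, 0.1, -1.6]
finger_gap: 25.7
t 9.75 heel in lamp [-1.01e+02 -1.00e-01  4.23e+01] lean 22.05 sidelean 0.01 yawoff 0.02 F [-0.6  0.1 -1.6] M [-0.06  0.16  0.05] gap 25.7
```

```bash
python3 -m inch '{"grip":[-1,-1,-1,-1,-1],"travel":[[0.8,0.22,0],[1.6,0.44,0],[2.4,0.66,0],[3,0.83,0],[3,0.83,0]],"turn":[[0,0,0],[0,0,0],[0,0,0],[0,0,0],[0,0,0]]}' 60
python3 - <<'E'
from goal import *
now()
for n in("top","side"):
    im,P=cloud(n);np.savez(f'{n}5.npz',im=im,P=P)
    o=im[150:230,280:380] if n=='top' else im[140:220,240:340]
    cv2.imwrite(f'pics/{n}5.png',cv2.resize(o[:,:,::-1],(0,0),fx=7,fy=7,interpolation=cv2.INTER_CUBIC))
E
```

```text
clock: 10.38
eef_pos: [519.5, -234.7, 128.9]
eef_rot: [2.757, 0.0, 1.84]
wrist_force: [-0.1, 0.6, -2.0]
finger_gap: 25.8
t 10.38 heel in lamp [-69.6   0.1  42.2] lean 22.04 sidelean -0.01 yawoff 0.04 F [-0.1  0.6 -2. ] M [-0.14  0.21  0.02] gap 25.8
```

View pics/top5.png

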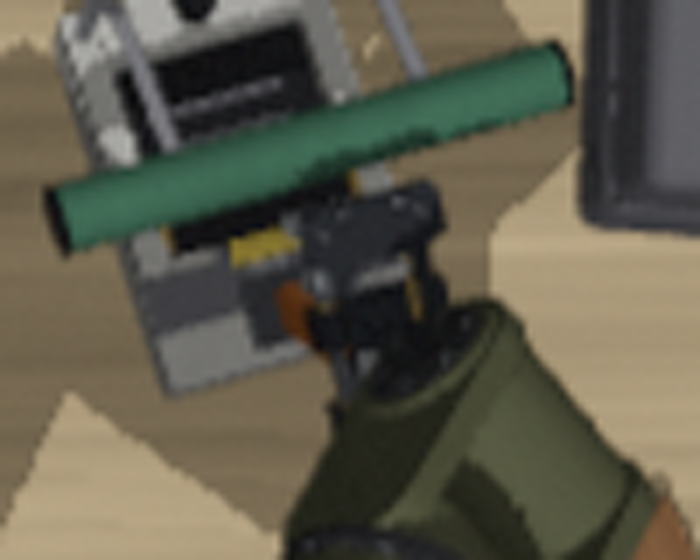

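View pics/side5.png

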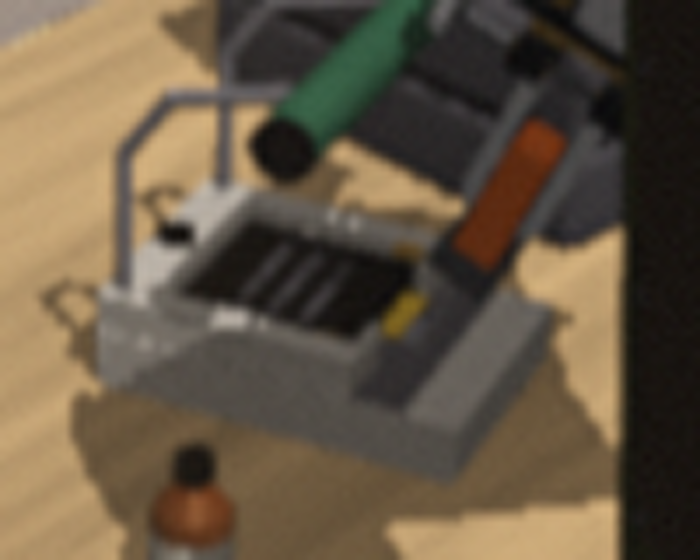

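The side view shows the toe fully under the yellow tab at (405,315) with no contact force, and the gripper is well clear of the tube. I now lever by leaning back about the heel.

Run:
```python
from goal import *
for l in(26,30,34,38,42): print(l,delta(-69.6,0,41.3,l))
```

```text
26 (array([-0.53, -0.15, -0.36]), array([ 1.1, -3.8, -0. ]), array([ 513.8, -236.4,  125.4]))
30 (array([-1.09, -0.3 , -0.66]), array([ 2.1, -7.7, -0. ]), array([ 508.3, -237.9,  122.4]))
34 (array([-1.62, -0.45, -1.01]), array([  3.2, -11.5,  -0. ]), array([ 502.9, -239.4,  118.9]))
38 (array([-2.13, -0.59, -1.39]), array([  4.2, -15.4,  -0. ]), array([ 497.8, -240.8,  115.1]))
42 (array([-2.62, -0.72, -1.81]), array([  5.3, -19.2,  -0. ]), array([ 493. , -242.1,  110.9]))
```

```bash
python3 -m inch '{"grip":[-1,-1,-1,-1,-1],"travel":[[-0.27,-0.07,-0.18],[-0.53,-0.15,-0.36],[-0.8,-0.22,-0.5],[-1.09,-0.3,-0.66],[-1.09,-0.3,-0.66]],"turn":[[0.5,-1.9,0],[1.1,-3.8,0],[1.6,-5.8,0],[2.1,-7.7,0],[2.1,-7.7,0]]}' 60
python3 - <<'E'
from goal import *
now()
for l in(34,38,42,45): print(l,delta(-69.6,0,41.3,l))
E
```

```text
clock: 11.1
eef_pos: [507.7, -238.1, 122.2]
eef_rot: [2.618, 0.0, 1.839]
wrist_force: [-0.7, 0.2, -2.5]
finger_gap: 25.4
t 11.1 heel in lamp [-70.2  -0.   41.1] lean 29.99 sidelean 0.02 yawoff -0.04 F [-0.7  0.2 -2.5] M [-0.18  0.61  0.  ] gap 25.4
34 (array([-0.48, -0.13, -0.33]), array([ 1.1, -3.9,  0. ]), array([ 502.9, -239.4,  118.9]))
38 (array([-0.99, -0.27, -0.71]), array([ 2.1, -7.7,  0. ]), array([ 497.8, -240.8,  115.1]))
42 (array([-1.47, -0.4 , -1.13]), array([  3.2, -11.6,   0. ]), array([ 493. , -242.1,  110.9]))
45 (array([-1.81, -0.5 , -1.47]), array([  4. , -14.5,   0. ]), array([ 489.6, -243.1,  107.5]))
```

```bash
python3 -m inch '{"grip":[-1,-1,-1,-1,-1],"travel":[[-0.24,-0.07,-0.16],[-0.48,-0.13,-0.33],[-0.74,-0.2,-0.52],[-0.99,-0.27,-0.71],[-0.99,-0.27,-0.71]],"turn":[[0.5,-2,0],[1.1,-3.9,0],[1.6,-5.8,0],[2.1,-7.7,0],[2.1,-7.7,0]]}' 60
python3 - <<'E'
from goal import *
now()
for l in(42,45): print(l,delta(-69.6,0,41.3,l))
im,P=cloud('side');o=im[140:220,240:340]
cv2.imwrite('pics/side6.png',cv2.resize(o[:,:,::-1],(0,0),fx=7,fy=7,interpolation=cv2.INTER_CUBIC))
E
```

```text
clock: 11.72
eef_pos: [497.6, -240.8, 114.8]
eef_rot: [2.48, -0.001, 1.839]
wrist_force: [1.8, 0.5, -6.2]
finger_gap: 25.9
t 11.72 heel in lamp [-70.    0.1  40.9] lean 37.9 sidelean 0.0 yawoff -0.07 F [ 1.8  0.5 -6.2] M [-0.19  0.99  0.14] gap 25.9
42 (array([-0.45, -0.14, -0.39]), array([ 1.1, -4. ,  0. ]), array([ 493. , -242.1,  110.9]))
45 (array([-0.8 , -0.23, -0.73]), array([ 1.9, -6.9,  0. ]), array([ 489.6, -243.1,  107.5]))
```

View pics/side6.png

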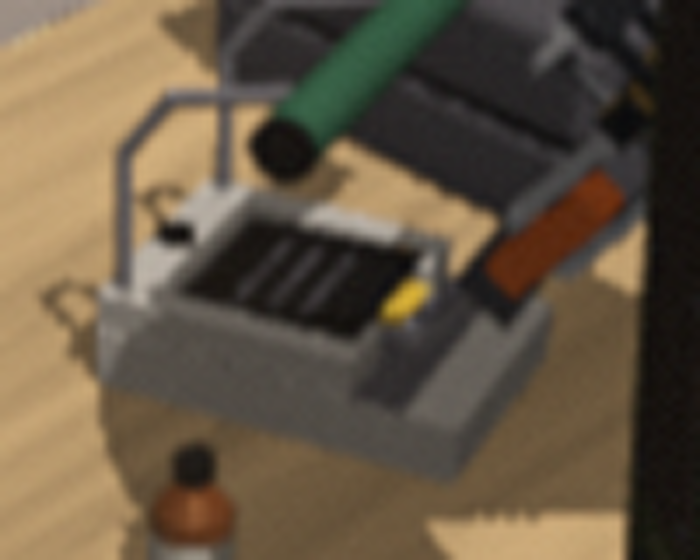

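The tab has risen from (405,315) to (405,300) and the lever is loaded. I continue to 45°.

```bash
python3 -m inch '{"grip":[-1,-1,-1,-1,-1],"travel":[[-0.22,-0.07,-0.2],[-0.45,-0.13,-0.39],[-0.63,-0.18,-0.56],[-0.8,-0.23,-0.73],[-0.8,-0.23,-0.73]],"turn":[[0.5,-2,0],[1.1,-4,0],[1.5,-5.5,0],[1.9,-6.9,0],[1.9,-6.9,0]]}' 60
python3 - <<'E'
from goal import *
now()
im,P=cloud('side');o=im[140:220,240:340]
cv2.imwrite('pics/side7.png',cv2.resize(o[:,:,::-1],(0,0),fx=7,fy=7,interpolation=cv2.INTER_CUBIC))
hsv=cv2.cvtColor(im,cv2.COLOR_RGB2HSV);y=(hsv[...,0]>20)&(hsv[...,0]<34)&(hsv[...,1]>140)&(P[...,2]>40)&(P[...,2]<85)
c,s=np.cos(LA),np.sin(LA);d=P[y]-[LX,LY,0];x=c*d[:,0]+s*d[:,1];m=x<-45;print(m.sum(),np.median(d[m],0),np.median(x[m]))
E
```

```text
clock: 12.4
eef_pos: [489.7, -243.2, 107.7]
eef_rot: [2.357, -0.0, 1.839]
wrist_force: [-0.0, 0.6, -2.1]
finger_gap: 26.0
t 12.4 heel in lamp [-69.5  -0.1  41.5] lean 44.98 sidelean -0.0 yawoff -0.04 F [-0.   0.6 -2.1] M [-0.18  0.53 -0.06] gap 26.0
21 [-51.01011838 -15.77448818  67.65165682] -51.80486087664334
```

View pics/side7.png

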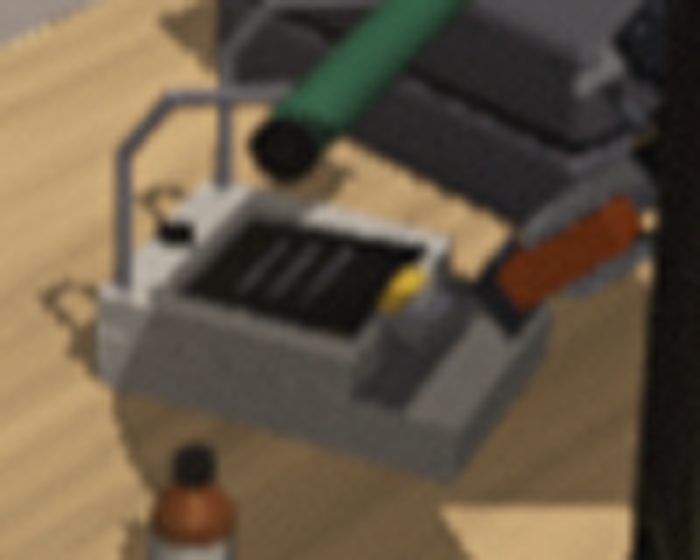

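The wrist load has dropped from -6 N to the lever's own weight, and the tab top measures about 67 mm, so it has snapped. I lean back to 22° and draw out.

Run:
```python
from goal import *
for l in(39,33,27,22): print(l,delta(-69.6,0,42,l))
```

```text
39 (array([0.68, 0.2 , 0.69]), array([-1.6,  5.8,  0. ]), array([ 496.6, -241.2,  114.7]))
33 (array([1.44, 0.42, 1.27]), array([-3.2, 11.5,  0. ]), array([ 504.3, -239. ,  120.5]))
27 (array([2.26, 0.64, 1.76]), array([-4.8, 17.3,  0. ]), array([ 512.4, -236.8,  125.4]))
22 (array([2.97, 0.84, 2.09]), array([-6.1, 22.2,  0. ]), array([ 519.6, -234.8,  128.8]))
```

```bash
python3 -m inch '{"grip":[-1,-1,-1,-1,-1,-1],"travel":[[0.68,0.2,0.69],[1.44,0.42,1.27],[2.26,0.64,1.76],[2.97,0.84,2.09],[2.97,0.84,2.09],[2.97,0.84,2.09]],"turn":[[-1.6,5.8,0],[-3.2,11.5,0],[-4.8,17.3,0],[-6.1,22.2,0],[-6.1,22.2,0],[-6.1,22.2,0]]}' 60
cat > look.py <<'E'
import sys
from goal import *
now()
k=sys.argv[1]
im,P=cloud('side');o=im[140:220,240:340]
cv2.imwrite(f'pics/side{k}.png',cv2.resize(o[:,:,::-1],(0,0),fx=7,fy=7,interpolation=cv2.INTER_CUBIC))
for n in('side','top'):
    if n=='top': im,P=cloud('top')
    hsv=cv2.cvtColor(im,cv2.COLOR_RGB2HSV);y=(hsv[...,0]>20)&(hsv[...,0]<34)&(hsv[...,1]>140)&(P[...,2]>40)&(P[...,2]<90)
    c,s=np.cos(LA),np.sin(LA);d=P[y]-[LX,LY,0];x=c*d[:,0]+s*d[:,1];m=(x<-45)&(x>-75)
    if m.sum(): print(n,m.sum(),'tab z med',np.median(d[m],0)[2].round(1),'x',np.median(x[m]).round(1))
E
python3 look.py 8
```

```text
clock: 13.2
eef_pos: [519.3, -234.6, 128.5]
eef_rot: [2.757, -0.001, 1.84]
wrist_force: [0.6, -1.0, -1.3]
finger_gap: 25.7
t 13.2 heel in lamp [-69.8   0.4  41.7] lean 22.01 sidelean -0.03 yawoff -0.02 F [ 0.6 -1.  -1.3] M [-0.17  0.23 -0.02] gap 25.7
side 21 tab z med 68.1 x -52.2
top 21 tab z med 69.1 x -50.5
```

View pics/side8.png

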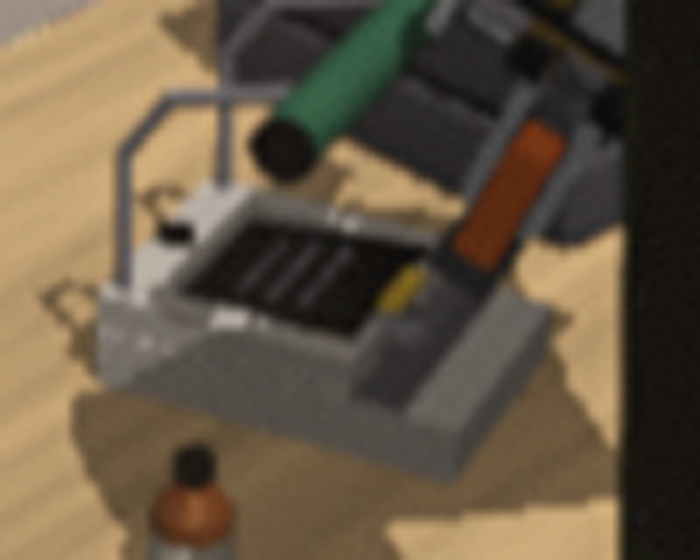

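The cover stays up with the tab top at 68–69 mm, as expected for 65 + 4 mm. I draw the lever straight out.

```bash
python3 -m inch '{"grip":[-1,-1,-1,-1,-1,-1],"travel":[[-1.2,-0.33,0.1],[-2.4,-0.66,0.1],[-3.9,-1.08,0.1],[-5.4,-1.5,0.1],[-7.2,-2,0.1],[-7.2,-2,0.1]],"turn":[[0,0,0],[0,0,0],[0,0,0],[0,0,0],[0,0,0],[0,0,0]]}' 60
python3 look.py 9
```

```text
clock: 14.05
eef_pos: [445.9, -255.5, 129.5]
eef_rot: [2.758, -0.001, 1.837]
wrist_force: [-0.1, 0.4, -2.8]
finger_gap: 25.7
t 14.05 heel in lamp [-146.1   -0.4   42.7] lean 21.99 sidelean 0.02 yawoff -0.17 F [-0.1  0.4 -2.8] M [-0.11  0.19  0.02] gap 25.7
side 26 tab z med 66.9 x -51.6
top 37 tab z med 69.8 x -51.5
```

View pics/side9.png

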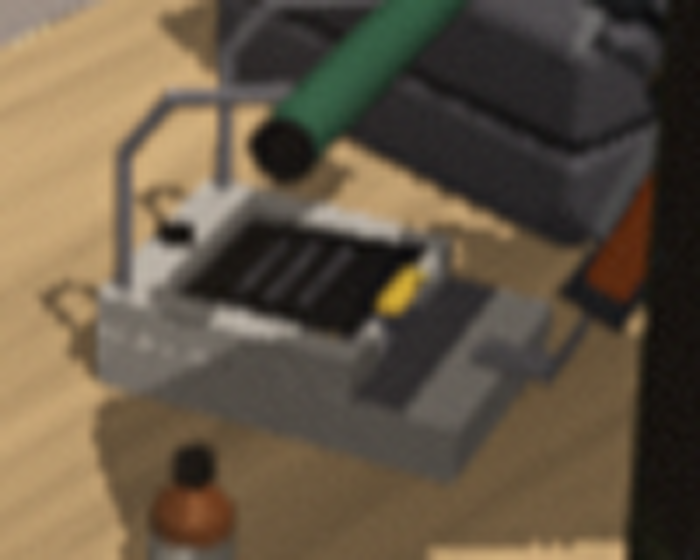

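The cover is still up by itself with the tab at (400,290), and the lever is free. Now back to the stand by the same detour.

```bash
python3 - <<'E'
from goal import *
st=manip.read_state();Rc=R.from_euler('xyz',st['eef_rot'])
print((R.from_euler('xyz',[np.pi,0,1.946])*Rc.inv()).as_rotvec(degrees=True),(np.array([615.7,197.3,290])-st['eef_pos'])/10)
E
python3 -m inch '{"grip":[-1,-1,-1,-1,-1,-1,-1,-1,-1,-1],"travel":[[0,0,5],[0,0,10],[0,0,16],[0,6,18],[0,12,18],[0,18,18],[0,24,18],[0,30,18],[4,34,18],[8,38,18]],"turn":[[0,0,0],[0,0,0],[0,0,0],[0,0,0],[-1,3,1],[-2,7,2],[-3,11,3],[-4,15,4],[-5,19,5],[-5,21.5,6]]}' 60
```

```text
[-6.9773633  20.87080808  6.11180449] [16.87221026 45.24773537 16.04280256]
clock: 15.4
eef_pos: [528.0, 127.5, 309.8]
eef_rot: [-3.141, -0.035, 1.94]
wrist_force: [0.0, -0.8, -1.3]
finger_gap: 25.6
```

Run:
```python
from goal import *
st=manip.read_state();Rc=R.from_euler('xyz',st['eef_rot'])
print((R.from_euler('xyz',[np.pi,0,1.946])*Rc.inv()).as_rotvec(degrees=True),(np.array([616,197.4,280])-st['eef_pos'])/10)
```

```text
[-1.85880883 -0.74693419  0.37169675] [ 8.79899385  6.9857392  -2.97915844]
```

```bash
python3 -m inch '{"grip":[-1,-1,-1,-1,-1],"travel":[[3,2.4,0],[6,4.8,0],[8.8,7,-1],[8.8,7,-3],[8.8,7,-3]],"turn":[[-1,-0.3,0],[-1.9,-0.7,0.4],[-1.9,-0.7,0.4],[-1.9,-0.7,0.4],[-1.9,-0.7,0.4]]}' 60
python3 - <<'E'
from goal import *
st=now();print(st['eef_pos'],st['eef_rot'])
Rc=R.from_euler('xyz',st['eef_rot'])
print((R.from_euler('xyz',[-3.134,0,1.946])*Rc.inv()).as_rotvec(degrees=True).round(2),((np.array([615.7,197.3,124.6])-st['eef_pos'])/10).round(2))
im,P=cloud('side');o=im[120:250,150:310];np.savez('side10.npz',im=im,P=P)
cv2.imwrite('pics/side10.png',cv2.resize(o[:,:,::-1],(0,0),fx=4.5,fy=4.5,interpolation=cv2.INTER_CUBIC))
E
```

```text
clock: 16.02
eef_pos: [615.6, 198.1, 277.8]
eef_rot: [-3.137, -0.0, 1.947]
wrist_force: [-0.4, 1.0, -1.4]
finger_gap: 25.9
t 16.02 heel in lamp [102.5 391.8 184.2] lean -0.26 sidelean 0.01 yawoff 6.16 F [-0.4  1.  -1.4] M [-0.03 -0.1  -0.02] gap 25.9
[615.62187226 198.14048436 277.75426494] [-3.13708536e+00 -2.29332741e-04  1.94722192e+00]
[-0.08  0.16 -0.07] [ 1.000e-02 -8.000e-02 -1.532e+01]
```

View pics/side10.png

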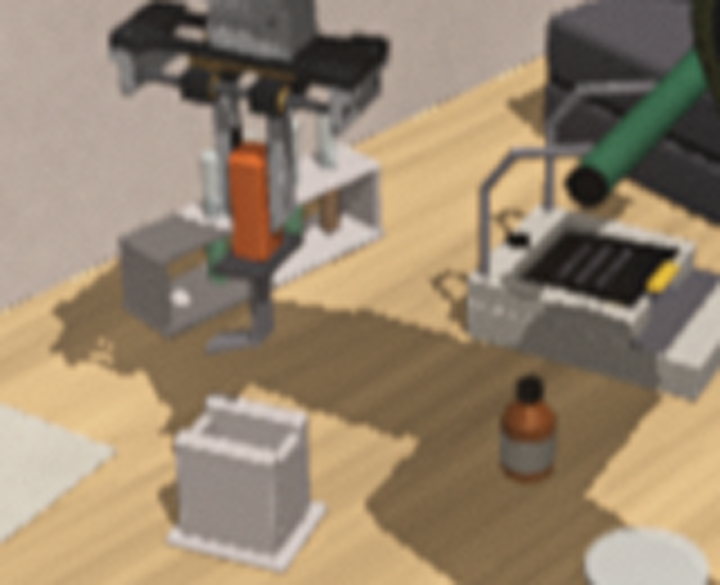

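Run:
```python
from h import *
c=manip.calibration('side')
T=np.linalg.inv(c['world_from_camera'])
def pr(w):
    q=T@np.append(w,1);return np.array((c['cx']+c['fx']*q[0]/-q[2],c['cy']-c['fy']*q[1]/-q[2]))
def sl(f):
    im=np.load(f)['im'];hsv=cv2.cvtColor(im,cv2.COLOR_RGB2HSV).astype(int)
    m=((hsv[...,0]<14)|(hsv[...,0]>174))&(hsv[...,1]>150)&(hsv[...,2]>60);m[:,:190]=0;m[:,225:]=0;m[:145]=0;m[222:]=0
    r=[];
    for v in range(384):
        u=np.where(m[v])[0]
        if len(u)>=5:r.append((v,u.mean(),u.min(),u.max(),len(u)))
    r=np.array(r);k=slice(4,-3)
    print(f,len(r),r[0,0],r[-1,0],'du/dv mean',np.polyfit(r[k,0],r[k,1],1)[0].round(4),'left',np.polyfit(r[k,0],r[k,2],1)[0].round(4),'right',np.polyfit(r[k,0],r[k,3],1)[0].round(4))
sl('side0.npz');sl('side1.npz');sl('side10.npz')
for z in(102,255):
    a=pr([616,198,z]);b=pr([616,198,z+80]);print('vertical',(b-a)[0]/(b-a)[1])
    e=np.radians(3);b=pr([616+80*np.sin(e)*.93,198+80*np.sin(e)*.37,z+80*np.cos(e)]);print('3deg fwd',(b-a)[0]/(b-a)[1])
```

```text
side0.npz 24 193.0 216.0 du/dv mean 0.0478 left 0.0809 right 0.0147
side1.npz 24 193.0 216.0 du/dv mean 0.0662 left 0.0809 right 0.0515
side10.npz 25 152.0 176.0 du/dv mean 0.114 left 0.0826 right 0.1455
vertical 0.053338842047798936
3deg fwd 0.11032047589595691
vertical 0.053338842047798325
3deg fwd 0.10727808653484987
```

Run:
```python
from fit import *
from scipy.spatial.transform import Rotation as R
d0=np.load('side10.npz');im=d0['im'];P=d0['P']
im2,P2=cloud('top')
def lev(Q):
    t=np.radians(21.57);q=Q.copy();x=q[:,0]*np.cos(t)-q[:,2]*np.sin(t);z=q[:,0]*np.sin(t)+q[:,2]*np.cos(t)
    q2=np.stack([x,q[:,1],z],1)
    return np.min([sdf(Q,[-3,-12,0],[3,12,65]),sdf(Q,[-20,-32,65],[20,32,71]),sdf(Q,[-13,-16,71],[13,16,151]),sdf(q2,[0,-12,-2],[46,12,2])],0)
hsv=cv2.cvtColor(im,cv2.COLOR_RGB2HSV).astype(int)
org=((hsv[...,0]<14)|(hsv[...,0]>174))&(hsv[...,1]>150)
near=(np.hypot(P[...,0]-616,P[...,1]-198)<75)&(P[...,2]>150)
m=near&((P[...,2]<274)|(org&(P[...,2]<350)))
Q=P[m];print(len(Q))
base=R.from_euler('z',.375).as_matrix()
def f(p):
    Rm=base@R.from_euler('y',p[3]).as_matrix()
    return np.clip(lev((Q-[616+p[0],198+p[1],184+p[2]])@Rm),-25,25)
for p0 in([0,0,0,0],[0,0,0,.06],[0,0,0,-.06]):
    r=least_squares(f,p0,loss='soft_l1',f_scale=2.,x_scale=[5,5,5,.05]);print(r.x[:3].round(1),'pitch fwd deg',np.degrees(r.x[3]).round(2),(r.cost/len(Q)).round(3))
# same on the side0/1 clouds of handle+collar in stand
for k in'01':
    d0=np.load(f'side{k}.npz');im=d0['im'];P=d0['P'];hsv=cv2.cvtColor(im,cv2.COLOR_RGB2HSV).astype(int)
    org=((hsv[...,0]<14)|(hsv[...,0]>174))&(hsv[...,1]>150)
    Q=P[(np.hypot(P[...,0]-616,P[...,1]-198)<60)&org&(P[...,2]>95)&(P[...,2]<195)]
    def f(p):
        Rm=base@R.from_euler('y',p[3]).as_matrix()
        return np.clip(lev((Q-[616+p[0],198+p[1],31])@Rm),-25,25)
    r=least_squares(f,[0,0,0,0],loss='soft_l1',f_scale=2.,x_scale=[5,5,5,.05]);print('ref',r.x[:3].round(1),np.degrees(r.x[3]).round(2),(r.cost/len(Q)).round(3))
```

```text
418
[-2.3  1.7  0.2] pitch fwd deg 0.79 1.132
[-2.5  1.7  0.4] pitch fwd deg 0.86 1.132
[-2.3  1.7  0.4] pitch fwd deg 0.77 1.133
ref [2.7 2.8 4.2] -0.25 1.331
ref [2.  1.5 0. ] 0.21 1.241
```

The lever sits in the grip to within about 1° and 2–3 mm, well inside the slot margins. I lower it in with a small lean correction.

```bash
python3 -m inch '{"grip":[-1,-1,-1,-1,-1,-1,-1],"travel":[[0,-0.08,-2],[0,-0.08,-4.5],[0,-0.08,-7],[0,-0.08,-9.5],[0,-0.08,-12],[0,-0.08,-14.4],[0,-0.08,-14.4]],"turn":[[0.2,-0.6,0],[0.2,-0.6,0],[0.2,-0.6,0],[0.2,-0.6,0],[0.2,-0.6,0],[0.2,-0.6,0],[0.2,-0.6,0]]}' 60
python3 - <<'E'
from goal import *
st=now();print(st['eef_pos'],st['eef_rot'])
im,P=cloud('side');o=im[120:250,150:310];np.savez('side11.npz',im=im,P=P)
cv2.imwrite('pics/side11.png',cv2.resize(o[:,:,::-1],(0,0),fx=4.5,fy=4.5,interpolation=cv2.INTER_CUBIC))
E
```

```text
clock: 17.0
eef_pos: [615.7, 196.8, 136.3]
eef_rot: [3.132, 0.001, 1.946]
wrist_force: [-0.3, -0.5, -2.1]
finger_gap: 26.1
t 17.0 heel in lamp [103.5 390.5  42.7] lean 0.53 sidelean -0.01 yawoff 6.11 F [-0.3 -0.5 -2.1] M [-0.04 -0.14 -0.03] gap 26.1
[615.66809667 196.75202995 136.25885065] [3.13233844e+00 7.47791011e-04 1.94636207e+00]
```

View pics/side11.png

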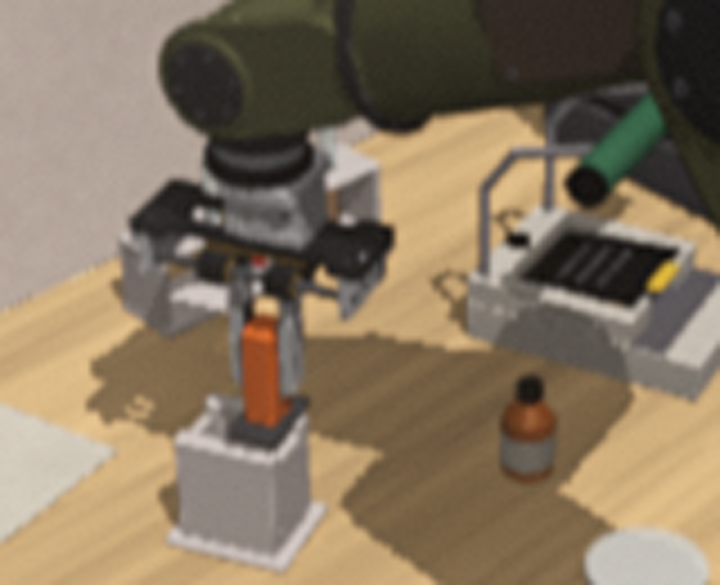

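The lever is in the slot with no side force and about 12 mm left to go. I lower the rest gently.

```bash
python3 -m inch '{"grip":[-1,-1,-1,-1,-1,-1],"travel":[[0,0,-0.3],[0,0,-0.6],[0,0,-0.9],[0,0,-1.1],[0,0,-1.15],[0,0,-1.15]],"turn":[[0,0,0],[0,0,0],[0,0,0],[0,0,0],[0,0,0],[0,0,0]]}' 60
python3 -c "
from goal import *
st=now();print(st['eef_pos'])"
```

```text
clock: 17.8
eef_pos: [616.3, 197.0, 126.2]
eef_rot: [3.13, 0.001, 1.946]
wrist_force: [-0.2, 0.5, -2.0]
finger_gap: 25.7
t 17.8 heel in lamp [104.4 390.6  32.6] lean 0.66 sidelean -0.01 yawoff 6.11 F [-0.2  0.5 -2. ] M [ 0.   -0.09  0.01] gap 25.7
[616.28424546 196.97721654 126.22104456]
```

```bash
python3 -m inch '{"grip":[-1,-1,-1,-1],"travel":[[0,0,-0.1],[0,0,-0.2],[0,0,-0.25],[0,0,-0.25]],"turn":[[0,0,0],[0,0,0],[0,0,0],[0,0,0]]}' 60
python3 -c "
from goal import *
st=now();print(st['eef_pos'])"
```

```text
clock: 18.3
eef_pos: [616.4, 197.0, 124.6]
eef_rot: [3.13, 0.001, 1.946]
wrist_force: [-2.6, -1.6, 5.6]
finger_gap: 25.7
t 18.3 heel in lamp [104.5 390.6  31. ] lean 0.69 sidelean -0.01 yawoff 6.11 F [-2.6 -1.6  5.6] M [-0.23  0.72 -0.03] gap 25.7
[616.36666282 196.9767515  124.56626054]
```

The collar is on the rails at z = 31.0 with a 7–8 N rise in vertical force. I release, then rise straight up.

```bash
python3 -m inch '{"grip":[-0.4,-0.3,-0.1,0.2,0.4,0.4,0.4],"travel":[[0,0,0.05],[0,0,0.05],[0,0,0.05],[0,0,0.05],[0,0,0.05],[0,0,0.05],[0,0,0.05]],"turn":[[0,0,0],[0,0,0],[0,0,0],[0,0,0],[0,0,0],[0,0,0],[0,0,0]]}' 20
python3 -m inch '{"grip":[0.4,0.4,0.4,0.4,0.4,0.4],"travel":[[0,0,2],[0,0,5],[0,0,9],[0,0,13],[-4,0,16],[-4,0,16]],"turn":[[0,0,0],[0,0,0],[0,0,0],[0,0,0],[0,0,0],[0,0,0]]}' 20
python3 - <<'E'
from fit import *
from scipy.spatial.transform import Rotation as R
im,P=cloud('side');np.savez('side12.npz',im=im,P=P)
cv2.imwrite('pics/side12.png',cv2.resize(im[120:250,150:310,::-1],(0,0),fx=4.5,fy=4.5,interpolation=cv2.INTER_CUBIC))
t,_=manip.camera('top');cv2.imwrite('pics/top12.png',t[:,:,::-1])
print(manip.read_state()['clock'])
E
```

```text
clock: 19.18
eef_pos: [616.4, 197.0, 125.1]
eef_rot: [3.13, 0.001, 1.946]
wrist_force: [-0.0, -0.3, -0.2]
finger_gap: 65.7
clock: 19.92
eef_pos: [575.7, 197.4, 288.4]
eef_rot: [3.125, 0.002, 1.947]
wrist_force: [0.5, 0.4, -0.4]
finger_gap: 65.8
20.025
```

View pics/side12.png

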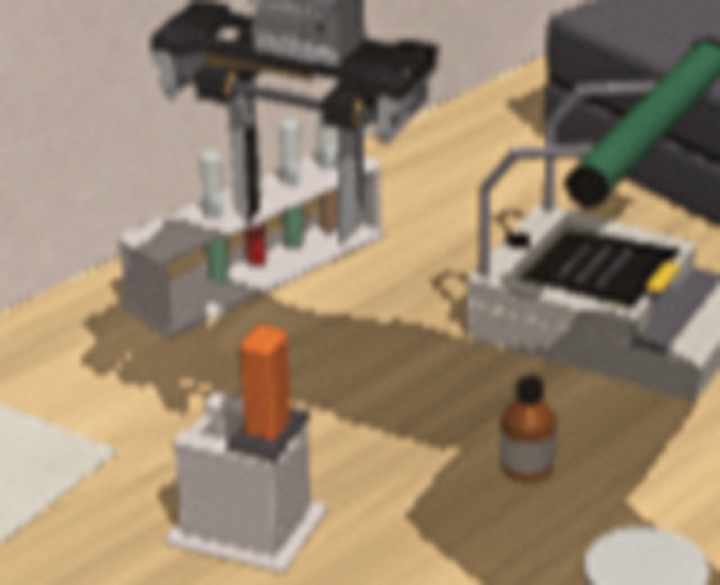

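View pics/top12.png

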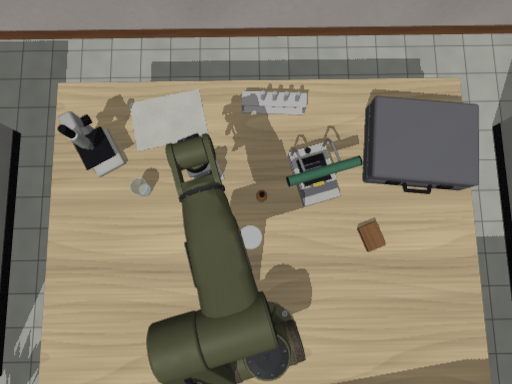

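Run:
```python
from fit import *
def o(f):
    d=np.load(f);im=d['im'];P=d['P'];hsv=cv2.cvtColor(im,cv2.COLOR_RGB2HSV).astype(int)
    m=((hsv[...,0]<14)|(hsv[...,0]>174))&(hsv[...,1]>150)&(hsv[...,2]>60);m[:,:190]=0;m[:,225:]=0;m[:185]=0;m[225:]=0
    v,u=np.where(m);print(f,'rows',v.min(),v.max(),'cols',u.min(),u.max(),'centroid',u.mean().round(2),v.mean().round(2))
    y=(hsv[...,0]>20)&(hsv[...,0]<34)&(hsv[...,1]>140)&(P[...,2]>40)&(P[...,2]<90)
    LX,LY,LA=620.5,-207.,.269;Q=loc(P[y],LX,LY,LA);k=(Q[:,0]<-45)&(Q[:,0]>-75);Q=Q[k]
    print(' tab x,y,z',np.median(Q,0).round(1),' z y>0:',np.median(Q[Q[:,1]>4,2]).round(1),' z y<0:',np.median(Q[Q[:,1]<-4,2]).round(1),len(Q))
for f in('side0.npz','side1.npz','side12.npz'):o(f)
im,P=cloud('side');np.savez('side13.npz',im=im,P=P);o('side13.npz')
for n in('top','side'):
    if n=='top':manip.camera('top')
    for l in('bottle','petri','beaker','slide_box'):
        r=manip.look_for(n,l);print(n,l,[(x['bbox'],round(x['p'],2)) for x in r[:1]])
print(manip.read_state()['clock'])
```

```text
side0.npz rows 193 216 cols 203 213 centroid 207.7 204.23
 tab x,y,z [-55.4  -2.8  51.6]  z y>0: 52.9  z y<0: 51.6 23
side1.npz rows 192 216 cols 203 213 centroid 207.82 203.96
 tab x,y,z [-53.5  -6.8  52.2]  z y>0: 53.5  z y<0: 51.1 25
side12.npz rows 192 217 cols 203 214 centroid 208.58 203.99
 tab x,y,z [-53.2   3.4  67.7]  z y>0: 68.2  z y<0: 66.8 23
side13.npz rows 192 217 cols 203 214 centroid 208.58 203.99
 tab x,y,z [-53.5   2.2  67.9]  z y>0: 67.7  z y<0: 67.7 24
top bottle []
top petri [([238.0, 226.5, 261.8, 247.0], 0.62)]
top beaker [([129.0, 175.5, 153.0, 197.0], 0.8)]
top slide_box [([361.7, 225.0, 384.9, 251.2], 0.88)]
side bottle [([262.1, 204.1, 272.4, 229.3], 0.61)]
side petri [([279.6, 236.5, 306.5, 257.7], 0.74)]
side beaker [([142.1, 256.9, 166.4, 293.4], 0.71)]
side slide_box []
20.525
```

All checks pass: the lever is back within a pixel of where it stood, the cover is up level on both sides, and the bystanders have not moved. I hand in.

```bash
python3 -c "
from cell import manip
s=manip.read_state();print(s['qd'].round(4),s['wrist_force'].round(2))
print(manip.sign_off())"
```

```text
[-0.0006 -0.0028 -0.0006 -0.0002 -0.     -0.0007] [-0.38 -0.61 -0.46]
the job is handed in; nothing more can be done
None
```

The job is done and handed in at about 20.5 s of the 58 s allowed. The cover is up on its catches by itself, and the lever is back in its stand.

I gripped the lever by its handle's x faces, lifted it out and slid its toe under the tab at a 22° lean. Leaning it back to 45° about its heel snapped the cover up. I then leaned forward again, drew the lever out and lowered it back until its collar touched the rails, and released it.

**Cover:** The yellow tab's top is at about 68 mm, up from about 52 mm. It is level on both sides and did not change between the last two pictures. The lifted cover shows directly in the images; that it holds on both catches is inferred from the tab being level and staying up.

**Lever:** The handle is within about 1 pixel (2–3 mm) of where it stood. It looked upright in the last side picture, and it had tipped only about 1° in the grip before I set it down. The collar touched down at the expected height.

**Forces:** The largest wrist force in any reading was about 6 N. I saw no sign of the gripper or lever touching the tube.

**Other things:** The beaker, dish and box are within about 2–3 pixels of where they were, which is about as well as the networks locate things. Two checks came back incomplete:
- The bottle was not detected in the last top view, but the side view shows it unmoved.
- The box was never detected in the side view, so only the top view confirms it.

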